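# File the stones and press the bin's label holder home

## Robot

A 6-joint arm with a two-finger parallel gripper is mounted at the origin on the work surface. World frame = base frame: x ahead of the robot, y to its left, z up, the work surface at z = 0. Lengths are in m, angles in degrees, forces in N, time in s.
With the tool pointing down it reaches from about 0.425 to 0.925 m from the base axis. Payload 12.5 kg.
Tool frame: the origin (TCP) lies on the mounting face of the last link; the fingertips stand 173 mm ahead of it and the grasp point (between the pads) lies 155 mm ahead of it (env.hold_point_z is the distance from the TCP to the grasp point, in m); z points along the fingers, y is the line along which they close (so a half turn about z gives the same grasp; the last joint's range is limited). The gripper opens to 85 mm and grips with 20 to 120 N. Pads are 22 mm wide; open, the fingers measure 114 mm over their backs; the gripper's body (76 mm by 85 mm) begins 54 mm behind the grasp point. The pads swing forward as they close: fully open they stand 13 mm farther back than shut.
Start: joints at [62.246, 28.126, 89.318, -0, 62.55, -6.05], TCP at [0.231, 0.581, 0.405] pointing down, gripper open.
Joint ranges: [-177.58, 177.58], [-47.91, 125.51], [2.72, 160], [-65.01, 245.01], [3.68, 167.84], [-153.87, 153.87]. Speed limits (degrees/s): [127.2, 127.2, 159.86, 180, 180, 180].

## Interface

Orientations are given as [roll, pitch, yaw] about the fixed x, y, z axes, in that order (R = Rz(yaw) Ry(pitch) Rx(roll)).
In Python, from cell import env gives the robot as it stands.
- The arm moves only by the tool move_arm, never from a script. Its argument "deltas" is text: rows parted by semicolons, each of 7 numbers parted by spaces: the shift along the tool's x, y, z in m, then the turn, a rotation vector about the tool's x, y, z in degrees, then the finger opening in m, from 0 to 0.0854. In form: x y z ax ay az grip; .... A call has 1 to 12 rows; each row is the pose to reach, as a shift and turn from the pose commanded when the call began, along the tool's axes at that moment; what a row does not reach only later rows make up. A row lasts 1/10 s, in which the tool goes at most 50 mm and 8.59 degrees, less where a joint would pass 70% of its speed; a pose out of reach is approached as far as the arm can. A call with a gripper value outside its range is refused whole. The fingers move at their own pace and stop on an object; the grip force is fixed at half the most. Time passes only in rows, so rows that repeat a pose let the fingers close. It gives the time, the measured TCP pose, the force, the opening and the grip force at its end, in the units of the state.
- env.observe(): the state, without advancing time (a new reading comes with each control period).
- env.grab_frame(name): name is "side" or "top" or "wrist"; returns a dict with "pixels" (384x512x3 uint8, red, green, blue), "range_z" (384x512 float32, m along the optical axis (not along the pixel's ray), 0 where there is no reading), "mtx" (3x3 intrinsics, pixels), "extrinsics" (4x4, takes a point from world to camera coordinates). Camera axes: x right, y down, z forward; pixel columns grow to the right and rows downward; lengths in m; the calibration is good to about 2 mm. The wrist camera is an equidistant fisheye: a pixel r from the principal point sees the ray r / f radians off the axis. A picture is of the moment at which its call begins.
- env.job_done(): hands the job in; it is judged then, once.
The state is a dict: "t": time; "joints": joint angles; "qd": joint speeds; "joint_efforts": joint torques, N m; "tcp_pos": TCP position; "orientation": TCP orientation; "contact_force": force on the tool from outside, world axes, zero at the start; "torque": the same for the moment, N m; "grip_width": opening from 0.0 (shut) to 1.0 (fully open); "finger_force": force on a finger pad.
Only numpy, scipy, OpenCV 4.12 (cv2) and the standard library are available. Lean on these libraries where they do the work, as an engineer would, in place of code of your own. Each camera call takes 0.05 s, during which the arm holds its last target. There are 200 camera calls.

## Task

Tip the four stones off the metal sorting tray into the empty white bin and set the tray back down flat on the bench. Then lift the grey label holder out of its wooden stand and push it down behind the lip at the front of the bin shelf, until the springy strip at the bottom of the slot is pressed all the way down. Finish while still holding it pressed home, as the strip pushes it back up otherwise; leave the bottles and the jar where they are.

Things in the scene. Friction and masses are not known exactly. Their poses are not given: they have to be found in the camera images.
- tray: Sorting tray: loose sheet-metal tray 120 long (its x) x 90 wide (y), floor 3 thick, walls 24 high at the back and both sides, open at the nose end (+x). Behind the back wall stands a black upright handle fin, 40 long (x), 14 thick (y), 62 high. Origin at the centre of the underside, z up. About 140 g.
- tray_grip (a point): Middle of the tray's handle fin, where to pinch it along the tray's y: 45 above the underside, 23 behind the back wall's outer face, 143 behind the nose end. Axes as the tray: x to the nose, z up.
- tray_nose (a point): Middle of the lower front edge of the tray's open end, on its underside; axes as the tray.
- stone0_center (a point): A loose angular stone about 30 across and 20 high, 22 g, lying on the tray; point at its centre. Stones slide on the tray from about 20 to 25 degrees of tilt; 45 degrees clears it.
- stone1_center (a point): A loose angular stone about 30 across and 20 high, 22 g, lying on the tray; point at its centre. Stones slide on the tray from about 20 to 25 degrees of tilt; 45 degrees clears it.
- stone2_center (a point): A loose angular stone about 30 across and 20 high, 22 g, lying on the tray; point at its centre. Stones slide on the tray from about 20 to 25 degrees of tilt; 45 degrees clears it.
- stone3_center (a point): A loose angular stone about 30 across and 20 high, 22 g, lying on the tray; point at its centre. Stones slide on the tray from about 20 to 25 degrees of tilt; 45 degrees clears it.
- bin_floor (a point): Centre of the inner floor of the white open bin, fixed on the low shelf: inside 132 (x) x 152 (y), walls 4 thick, rim 56 above this point (75 above the bench). Axes of the shelf: -x is its front with the label slot, z up.
- shelf: Low plywood shelf fixed to the bench, 220 (x) x 200 (y), carrying the bin; a metal rail with the label slot runs along its front (-x). Origin on the bench. It stands elsewhere each time.
- slot (a point): Middle of the label slot, 44 above the bench. The slot is 100 long (y) between end stops, 14 wide (x), open upward. Lip on its -x side, upright up to this level and flared outward above it, to 53 above the bench; shelf edge on its +x side, up to 55 above the bench. Bin wall 55 behind (+x). The spring strip's top is 24 below this point when up, 32 when pressed down.
- strip (a joint): Spring strip at the bottom of the slot: 0 = up, 0.008 m = fully pressed down; takes about 3 N to start and 10 N to press down fully.
- holder: Label holder: upright grey plate 8 thick (its x), 80 wide (y), 88 high (z), about 60 g, the same on both faces (a white card on each). Origin at the middle of its lower edge. It stands loose in a fixed wooden stand 60 x 110 and 22 high, in a slot 14 wide whose floor is 5 above the bench.
- holder_grip (a point): Where to pinch the holder, along its x: middle of its thickness and width, 66 above its lower edge, 22 below its top.
- holder_foot (a point): Middle of the holder's lower edge; axes as the holder.
- reagent: Amber bottle, 68 wide, 160 high, origin under its centre. Bystander.
- washbottle: White wash bottle, 68 wide, 190 high with its bent spout, origin under its centre. Bystander.
- jar: Small clear jar with a screw cap, 56 wide, 65 high, origin under its centre. Bystander.
Mind the look-alikes: they are no part of the job. Leave any pink or purple look-alike of the tray alone.

How it is judged:
By the outcome, as a careful person would: the job done as asked, in the order asked, and still so for the second after the job is handed in, while the arm keeps its last pose, push and grip.
It also fails if it takes over 72 s, if anything falls off the work surface, if the arm or the gripper's body presses on something with over 40 N, if the wrist force passes 120 N, or if a joint passes its speed limit or range.

## Working session

There is one attempt and no reset: what is moved stays moved. The work goes in short steps, Python scripts to look and compute and a tool call to move; the robot and the scene stay as the last step left them, time stands still between calls to the robot, and variables do not carry over. Pictures are saved under pics/ and viewed, at most 10 in all, crops included, and the job is handed in when it is done.

Besides the shell and the picture viewer there is one more tool, called after "Emit:" as name(argument=value, ...), one argument or row to a line, values as JSON. move_arm: Moves the arm, as the interface text tells. Its arguments: {"type":"object","properties":{"deltas":{"type":"string"}},"required":["deltas"]}

```bash
mkdir -p pics; ls; python3 - <<'E'
from cell import env
import cv2,numpy as np
for n in("side","top"):
    f=env.grab_frame(n); np.savez(f"{n}0.npz",**f); cv2.imwrite(f"pics/{n}0.png",f["pixels"][:,:,::-1])
    print(n,f["mtx"].round(1).tolist(),f["extrinsics"].round(3).tolist())
a=cv2.imread("pics/side0.png");b=cv2.imread("pics/top0.png")
cv2.imwrite("pics/both.png",cv2.resize(np.vstack([b,a]),(800,1200))[:])
cv2.imwrite("pics/t.png",cv2.resize(b,(800,600)));cv2.imwrite("pics/s.png",cv2.resize(a,(800,600)))
print(env.observe(),env.hold_point_z)
E
```

```text
pics
side [[492.6, 0.0, 255.4], [0.0, 492.6, 186.9], [0.0, 0.0, 1.0]] [[0.982, -0.19, 0.013, -0.578], [-0.091, -0.525, -0.846, 0.141], [0.167, 0.83, -0.533, 1.323], [0.0, 0.0, 0.0, 1.0]]
top [[406.6, 0.0, 261.6], [0.0, 406.6, 198.0], [0.0, 0.0, 1.0]] [[-0.011, -1.0, -0.006, 0.03], [-0.995, 0.012, -0.097, 0.574], [0.097, 0.005, -0.995, 1.343], [0.0, 0.0, 0.0, 1.0]]
{'t': 0.1, 'joints': array([ 6.22459899e+01,  2.81595845e+01,  8.93460904e+01,  8.08906615e-04,
        6.25509136e+01, -6.05049828e+00]), 'qd': array([-0.04731974, -0.16337908, -0.06676414,  0.00109113,  0.09539823,
        0.0497711 ]), 'joint_efforts': array([ 1.90566803e-03, -6.19440007e+01, -2.62022978e+01, -1.44144547e-04,
        2.99490268e-03,  1.28071625e-05]), 'tcp_pos': array([0.23109132, 0.58067453, 0.40420139]), 'orientation': array([-1.79943802e+02, -6.67818044e-03,  1.58296112e+02]), 'contact_force': array([-0.14550591, -0.41737784, -1.06072639]), 'torque': array([ 0.00083296,  0.06928342, -0.03304803]), 'finger_force': 0.0, 'grip_width': 1.0028586067557403} 0.1547
```

View pics/t.png

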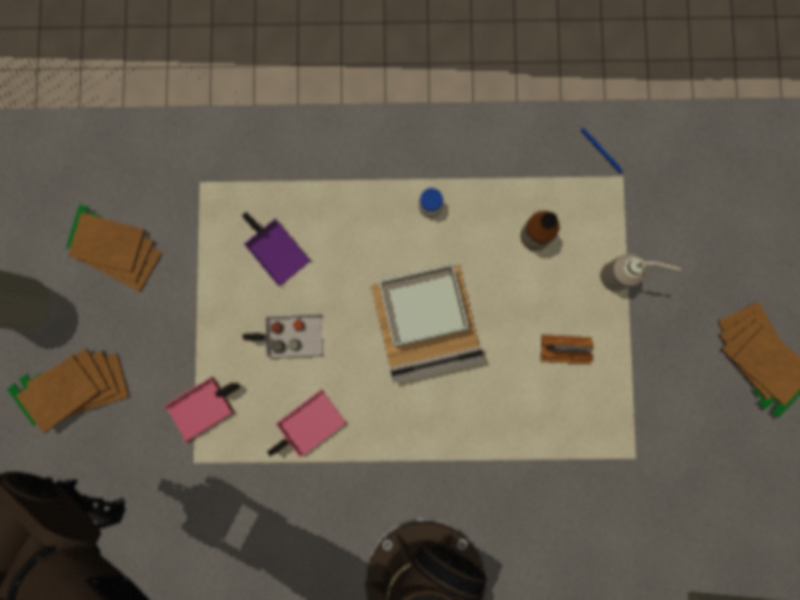

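View pics/s.png

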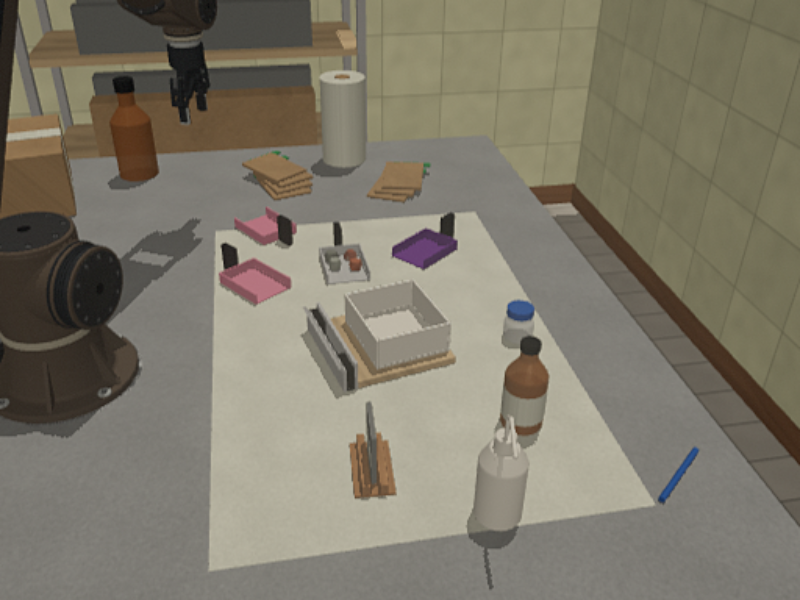

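The top view shows the tray with stones at about (295,337) with its fin at (255,337). The bin is at (428,308) with its slot rail along (438,365), and the holder stand is at (567,348). Coordinates are in the enlarged 800x600 picture. The pink and purple trays are decoys.

```bash
cat > h.py <<'E'
import numpy as np,cv2
def cloud(f):
    Z=f["range_z"].astype(float);K=f["mtx"];E=f["extrinsics"]
    v,u=np.mgrid[:Z.shape[0],:Z.shape[1]]
    P=np.stack([(u-K[0,2])/K[0,0]*Z,(v-K[1,2])/K[1,1]*Z,Z],-1)
    W=(P-E[:3,3])@E[:3,:3]
    W[Z<=0]=np.nan
    return W
def rect(p): 
    c,s,a=cv2.minAreaRect((p[:,:2]*1000).astype(np.float32)); return np.round(c,1),np.round(s,1),round(a,1),len(p)
E
python3 - <<'E'
from h import *
f={n:dict(np.load(n+"0.npz")) for n in("top","side")}
C={n:cloud(f[n]) for n in f}
for u,v in((295,337),(255,337),(428,308),(438,365),(567,348)):
    print((u,v),C["top"][int(v/1.5625),int(u/1.5625)].round(3))
W=C["top"];print("bench z",np.nanmedian(W[250:280,200:350,2]),np.nanstd(W[250:280,200:350,2]))
def sel(n,x0,x1,y0,y1,z0,z1):
    w=C[n].reshape(-1,3);return w[(w[:,0]>x0)&(w[:,0]<x1)&(w[:,1]>y0)&(w[:,1]<y1)&(w[:,2]>z0)&(w[:,2]<z1)]
for n in C:
    print(n)
    t=C["top"][int(337/1.5625),int(295/1.5625)];
    b=C["top"][int(308/1.5625),int(428/1.5625)]
    h=C["top"][int(348/1.5625),int(567/1.5625)]
    q=lambda c,r,z0,z1:sel(n,c[0]-r,c[0]+r,c[1]-r,c[1]+r,z0,z1)
    for nm,c,r,z0,z1 in(("fin",t+[0,.09,0],.05,.045,.08),("traywall",t,.09,.015,.035),("tray",t,.09,.0015,.035),("rim",b,.13,.068,.085),("binfloor",b,.05,.01,.03),("shelf",b,.2,.01,.085),("holdtop",h,.08,.075,.12),("holdbody",h,.08,.035,.12),("stand",h,.1,.012,.03)):
        p=q(c,r,z0,z1)
        if len(p)>3: print(nm,*rect(p),np.median(p,0).round(4),p[:,2].max().round(3))
E
```

```text
(295, 337) [0.521 0.277 0.004]
(255, 337) [0.518 0.347 0.065]
(428, 308) [ 0.578 -0.015  0.016]
(438, 365) [ 0.456 -0.037  0.007]
(567, 348) [ 0.487 -0.294  0.099]
bench z 0.0022603645225254617 0.0033020978597153782
top
fin [521.2 355.3] [13.4 38.1] 1.9 52 [0.5216 0.354  0.0626] 0.07
traywall [523.4 291.3] [ 90.2 148.8] 2.1 304 [0.5171 0.303  0.0238] 0.032
tray [521.4 277.1] [179.9 178.8] 89.7 1829 [0.5206 0.2732 0.0049] 0.032
rim [582.7  -5.5] [140.3 160.4] 12.5 251 [ 0.5896 -0.0079  0.0759] 0.084
binfloor [578.5 -15.6] [98.1 98. ] 0.1 842 [ 0.5777 -0.0148  0.0207] 0.03
shelf [585.9 -14.3] [399.3 382. ] 3.4 3855 [ 0.5494 -0.012   0.0205] 0.084
holdtop [ 488.  -309.7] [80.5  8. ] 86.3 75 [ 0.4872 -0.3105  0.0942] 0.099
holdbody [ 487.9 -309.7] [80.5  8.6] 86.0 97 [ 0.4869 -0.3043  0.0933] 0.099
stand [ 513.8 -304.5] [112.1 125.5] 7.3 247 [ 0.483  -0.3134  0.0236] 0.03
side
fin [520.3 354.8] [14.9 47.9] 3.5 44 [0.5177 0.347  0.0591] 0.067
traywall [521.8 289.4] [ 91.1 147.9] 2.1 286 [0.5185 0.3046 0.0225] 0.034
tray [520.2 276.8] [178.7 179.2] 0.1 1122 [0.52   0.2685 0.0048] 0.034
rim [580.8  -4.2] [142.  169.2] 12.1 443 [ 0.5814 -0.0163  0.0736] 0.081
binfloor [582.4  10.7] [49.  91.3] 89.9 253 [0.5774 0.0143 0.0203] 0.024
shelf [544.5 -10.4] [218.4 211.1] 13.6 4301 [ 0.5532 -0.0253  0.0351] 0.081
holdtop [ 486. -310.] [84.2  8.3] 86.0 128 [ 0.4848 -0.3198  0.0928] 0.097
holdbody [ 485.8 -310. ] [84.2  8.7] 86.2 204 [ 0.4837 -0.3259  0.0858] 0.097
stand [ 485.8 -314.9] [112.8  38.2] 86.1 428 [ 0.4811 -0.3265  0.0224] 0.028
```

```bash
cat >> h.py <<'E'
from scipy.spatial.transform import Rotation as R
def pose(s): return s["tcp_pos"],R.from_euler("xyz",s["orientation"],degrees=True)
def delta(p0,r0,g,r):
    "grasp point g, tool rotation r -> shift/turn in tool axes of (p0,r0)"
    p=np.array(g)-r.apply([0,0,.1547])
    return np.r_[r0.inv().apply(p-p0).round(4),(r0.inv()*r).as_rotvec(degrees=True).round(2)]
def tool(yaw,tilt=0): return R.from_euler("xyz",[180,0,yaw],degrees=True)*R.from_rotvec([0,tilt,0],degrees=True)
E
python3 - <<'E'
from h import *; from cell import env
p,r=pose(env.observe())
print(delta(p,r,[.521,.355,.13],tool(92.1)))
E
```

```text
[-3.528e-01 -1.023e-01  1.196e-01 -5.000e-02  3.000e-02  6.620e+01]
```

Emit:
move_arm(
  deltas="-0.353 -0.102 0.120 0 0 66.2 0.085; -0.353 -0.102 0.120 0 0 66.2 0.085; -0.353 -0.102 0.120 0 0 66.2 0.085; -0.353 -0.102 0.120 0 0 66.2 0.085; -0.353 -0.102 0.120 0 0 66.2 0.085; -0.353 -0.102 0.120 0 0 66.2 0.085; -0.353 -0.102 0.120 0 0 66.2 0.085; -0.353 -0.102 0.120 0 0 66.2 0.085; -0.353 -0.102 0.120 0 0 66.2 0.085; -0.353 -0.102 0.120 0 0 66.2 0.085; -0.353 -0.102 0.120 0 0 66.2 0.085; -0.353 -0.102 0.120 0 0 66.2 0.085",
)

```text
t: 1.3
tcp_pos: [0.5204, 0.3564, 0.2852]
orientation: [180.0, -0.0, 92.2]
contact_force: [-0.4, -0.8, -1.4]
grip_width: 0.993
finger_force: 0.0
```

```bash
python3 - <<'E'
from h import *; from cell import env
o=env.observe();p,r=pose(o);print(p,o["orientation"],o["joints"])
print(delta(p,r,[.521,.355,.045],tool(92.1)))
f=env.grab_frame("wrist");print(f["mtx"]);cv2.imwrite("pics/w0.png",f["pixels"][:,:,::-1])
E
```

```text
[0.52044766 0.35635851 0.28521333] [ 1.79976322e+02 -1.90492301e-02  9.22329825e+01] [2.84021234e+01 3.61938388e+01 9.50261188e+01 8.85019770e-03
 4.87503905e+01 2.61633112e+01]
[-0.0014  0.0005  0.0855  0.02   -0.02    0.13  ]
[[297.31863964   0.         256.4785052 ]
 [  0.         297.31863964 193.51738008]
 [  0.           0.           1.        ]]
```

View pics/w0.png

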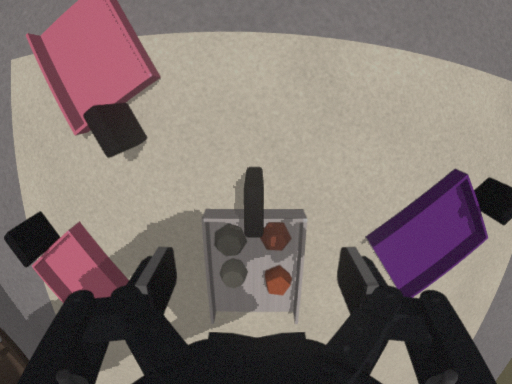

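The wrist view shows the fin centred between the open fingers, around (255,200), and the four stones on the tray. I'll descend and grip.

Emit:
move_arm(
  deltas="-0.001 0 0.03 0 0 0 0.085; -0.001 0 0.06 0 0 0 0.085; -0.001 0 0.0855 0 0 0 0.085; -0.001 0 0.0855 0 0 0 0.085; -0.001 0 0.0855 0 0 0 0; -0.001 0 0.0855 0 0 0 0; -0.001 0 0.0855 0 0 0 0; -0.001 0 0.0855 0 0 0 0; -0.001 0 0.0855 0 0 0 0; -0.001 0 0.0855 0 0 0 0; -0.001 0 0.0855 0 0 0 0; -0.001 0 0.0855 0 0 0 0",
)

```text
t: 2.55
tcp_pos: [0.5215, 0.3545, 0.2001]
orientation: [179.9, -0.0, 92.1]
contact_force: [-1.8, -0.5, 5.5]
grip_width: 0.154
finger_force: 59.1
```

Emit:
move_arm(
  deltas="0 0 -0.005 0 0 0 0; 0 0 -0.015 0 0 0 0; 0 0 -0.025 0 0 0 0; 0 0 -0.03 0 0 0 0; 0 0 -0.03 0 0 0 0",
)

```text
t: 3.05
tcp_pos: [0.5215, 0.3545, 0.2304]
orientation: [179.9, -0.0, 92.1]
contact_force: [-0.3, 0.7, -2.2]
grip_width: 0.156
finger_force: 58.2
```

```bash
python3 - <<'E'
from h import *; from cell import env
o=env.observe();p,r=pose(o);print(p,o["orientation"])
f=env.grab_frame("wrist");cv2.imwrite("pics/w1.png",f["pixels"][:,:,::-1])
w=cloud(env.grab_frame("side")).reshape(-1,3)
w=w[(abs(w[:,0]-.522)<.06)&(w[:,1]>.2)&(w[:,1]<.34)&(w[:,2]>.015)&(w[:,2]<.09)]
for a in np.arange(.2,.34,.02):
    q=w[(w[:,1]>=a)&(w[:,1]<a+.02)]; 
    if len(q):print(a.round(2),len(q),np.percentile(q[:,2],[10,50,95]).round(4))
E
```

```text
[0.52152069 0.3544508  0.2303799 ] [ 1.79910428e+02 -4.87008974e-02  9.20942721e+01]
0.2 29 [0.0322 0.035  0.0499]
0.22 104 [0.0315 0.0338 0.0525]
0.24 117 [0.0312 0.0352 0.0536]
0.26 147 [0.0324 0.044  0.0552]
0.28 49 [0.0311 0.0385 0.0563]
0.3 114 [0.0338 0.0464 0.0554]
0.32 140 [0.0351 0.0504 0.0818]
```

```bash
cat > plan.py <<'E'
from h import *; from cell import env
p,r=pose(env.observe())
nose=np.array([.574,.030,.095]);d=np.array([.213,-.977,0]);up=np.array([0,0,1.])
def g(th):
    c,s=np.cos(np.radians(th)),np.sin(np.radians(th))
    return nose-(.143*(c*d-s*up)-.045*(s*d+c*up))
def show(x): print(" ".join(f"{v:g}" for v in x))
E
python3 - <<'E'
from plan import *
show(delta(p,r,g(0),tool(102.3)))
r0=tool(102.3);p0=g(0)-r0.apply([0,0,.1547])
for t in range(5,56,5): show(delta(p0,r0,g(t),tool(102.3,t)))
E
```

```text
-0.1853 0.0154 -0.0654 0.01 -0.01 -10.2
-0.0179 -0 -0.0117 -0 5 0
-0.0368 -0 -0.0218 -0 10 -0
-0.0566 -0 -0.0302 0 15 -0
-0.0769 -0 -0.0369 0 20 0
-0.0978 -0 -0.0417 0 25 0
-0.119 -0 -0.0447 0 30 0
-0.1404 -0 -0.0459 0 35 0
-0.1618 -0 -0.0452 0 40 -0
-0.1831 -0 -0.0426 0 45 0
-0.2041 -0 -0.0382 0 50 0
-0.2246 -0 -0.032 -0 55 0
```

Emit:
move_arm(
  deltas="0 0 -0.02 0 0 0 0; 0 0 -0.04 0 0 0 0; -0.005 0 -0.06 0 0 -0.5 0; -0.02 0.001 -0.065 0 0 -1 0; -0.04 0.003 -0.065 0 0 -2 0; -0.065 0.005 -0.065 0 0 -3.5 0; -0.09 0.008 -0.065 0 0 -5 0; -0.115 0.01 -0.065 0 0 -6.5 0; -0.14 0.012 -0.065 0 0 -8 0; -0.165 0.014 -0.065 0 0 -9.3 0; -0.18 0.015 -0.065 0 0 -10.2 0; -0.185 0.015 -0.065 0 0 -10.2 0",
)

```text
t: 4.35
tcp_pos: [0.5433, 0.1688, 0.2938]
orientation: [-180.0, -0.0, 102.2]
contact_force: [0.4, 0.2, -2.9]
grip_width: 0.154
finger_force: 59.0
```

```bash
python3 - <<'E'
from plan import *
o=env.observe();print(p,o["orientation"],o["joints"]);show(delta(p,r,g(0),tool(102.3)))
w=env.grab_frame("wrist")["pixels"];s=env.grab_frame("side")["pixels"]
im=np.hstack([w,s[100:,100:400].repeat(1,0)] if 0 else [cv2.resize(w,(400,300)),cv2.resize(s,(400,300))]);cv2.imwrite("pics/a.png",im[:,:,::-1])
E
```

```text
[0.5432857  0.16877023 0.29384553] [-1.79954755e+02 -2.98773215e-04  1.02219835e+02] [ 1.06054230e+01  3.14178640e+01  1.03742215e+02 -1.38311351e-03
  4.48851567e+01 -1.61343218e+00]
0.0009 0.0004 -0.0009 -0.05 -0 -0.08
```

View pics/a.png

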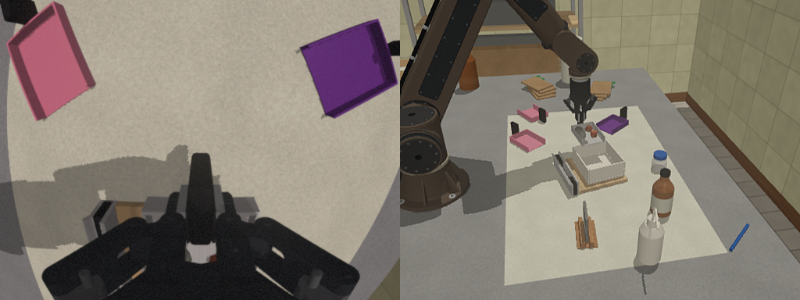

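The tray is level and its nose is over the bin rim, near the +y wall. I'll tilt it gradually.

Emit:
move_arm(
  deltas="-0.018 0 -0.012 0 5 0 0; -0.037 0 -0.022 0 10 0 0; -0.057 0 -0.030 0 15 0 0; -0.077 0 -0.037 0 20 0 0; -0.087 0 -0.0395 0 22.5 0 0; -0.098 0 -0.042 0 25 0 0; -0.108 0 -0.0435 0 27.5 0 0; -0.119 0 -0.045 0 30 0 0; -0.1295 0 -0.0455 0 32.5 0 0; -0.140 0 -0.046 0 35 0 0; -0.151 0 -0.046 0 37.5 0 0; -0.162 0 -0.045 0 40 0 0",
)

```text
t: 5.65
tcp_pos: [0.5779, 0.0124, 0.3393]
orientation: [-180.0, -40.1, 102.3]
contact_force: [0.6, 0.3, -2.0]
grip_width: 0.153
finger_force: 59.2
```

```bash
python3 - <<'E'
from plan import *
o=env.observe();print(p,o["joints"]);show(delta(p,r,g(50),tool(102.3,50)));show(delta(p,r,g(45),tool(102.3,45)))
E
```

```text
[0.5778975  0.01240409 0.33926195] [-10.19946393  30.86527541  99.40393484  38.65112224  72.18143541
 -42.2465882 ]
-0.037 -0.0001 -0.0229 -0.05 9.92 0.03
-0.0181 -0.0001 -0.0127 -0.04 4.92 0.04
```

Emit:
move_arm(
  deltas="-0.009 0 -0.006 0 2.5 0 0; -0.018 0 -0.0125 0 5 0 0; -0.0275 0 -0.018 0 7.5 0 0; -0.037 0 -0.023 0 10 0 0; -0.037 0 -0.023 0 10 0 0; -0.037 0 -0.023 0 10 0 0; -0.037 0 -0.023 0 10 0 0; -0.037 0 -0.023 0 10 0 0",
)

```text
t: 6.45
tcp_pos: [0.5868, -0.0296, 0.3333]
orientation: [180.0, -50.0, 102.4]
contact_force: [0.3, 0.7, -1.0]
grip_width: 0.155
finger_force: 59.3
```

```bash
python3 - <<'E'
from plan import *
show(delta(p,r,g(0),tool(102.3)))
s=env.grab_frame("side")["pixels"];t=env.grab_frame("top")["pixels"]
im=np.hstack([cv2.resize(t[150:270,200:320],(400,400),interpolation=3),cv2.resize(s[120:260,180:320],(400,400),interpolation=3)]);cv2.imwrite("pics/b.png",im[:,:,::-1])
E
```

```text
0.1017 0.0004 0.181 -0.01 -49.96 0.05
```

View pics/b.png

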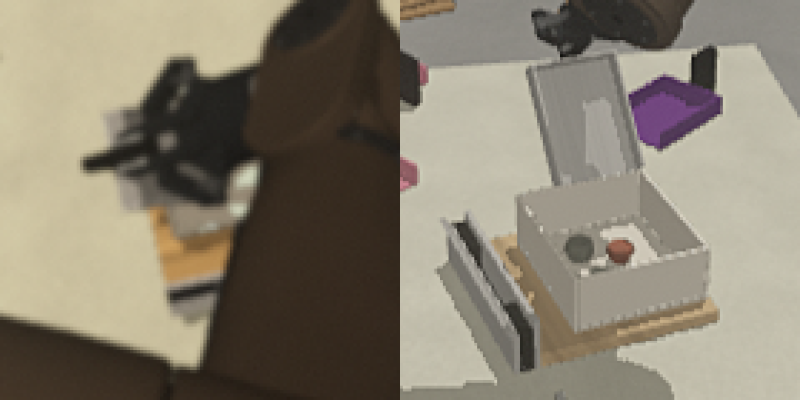

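The tray is empty at 50° of tilt, and stones are visible in the bin at about (580,248) and (620,250). The front wall probably hides the others. Next I'll return the tray to level.

```bash
python3 - <<'E'
from plan import *
import plan
plan.nose=nose+[0,0,.015]
for t in (43,36,29,22,15,8,0): show(delta(p,r,g(t),tool(102.3,t)))
print();show(delta(p,r,[.5215,.3545,.12],tool(92.1)))
r0=tool(102.3);p0=g(0)-r0.apply([0,0,.1547])
show(delta(p0,r0,[.5215,.3545,.150],tool(92.1)));show(delta(p0,r0,[.5215,.3545,.0465],tool(92.1)))
E
```

```text
0.0346 0.0003 0.0096 -0.01 -6.97 0.03
0.0554 0.0003 0.0312 -0.01 -13.97 0.03
0.0734 0.0003 0.0552 -0.01 -20.97 0.03
0.0884 0.0003 0.0812 -0.01 -27.97 0.03
0.1001 0.0003 0.1088 -0.01 -34.97 0.03
0.1083 0.0004 0.1376 -0 -41.97 0.03
0.1133 0.0004 0.1715 -0 -49.97 0.03

0.2056 0.0183 0.3359 -4.45 -49.84 9.58
0.1852 0.0178 0.005 0 -0 10.2
0.1852 0.0178 0.1085 0 -0 10.2
```

Emit:
move_arm(
  deltas="0.0345 0 0.0095 0 -7 0 0; 0.0555 0 0.031 0 -14 0 0; 0.0735 0 0.055 0 -21 0 0; 0.0885 0 0.081 0 -28 0 0; 0.100 0 0.109 0 -35 0 0; 0.108 0 0.1375 0 -42 0 0; 0.113 0 0.1715 0 -50 0 0; 0.113 0 0.1715 0 -50 0 0; 0.113 0 0.1715 0 -50 0 0",
)

```text
t: 7.45
tcp_pos: [0.5432, 0.1695, 0.3094]
orientation: [-180.0, -0.2, 102.4]
contact_force: [-0.0, -0.5, -0.6]
grip_width: 0.16
finger_force: 59.1
```

Emit:
move_arm(
  deltas="0.03 0.003 0.003 0 0 2 0; 0.07 0.007 0.005 0 0 4 0; 0.11 0.010 0.005 0 0 6 0; 0.15 0.014 0.005 0 0 8 0; 0.185 0.018 0.005 0 0 10.2 0; 0.185 0.018 0.03 0 0 10.2 0; 0.185 0.018 0.055 0 0 10.2 0; 0.185 0.018 0.08 0 0 10.2 0; 0.185 0.018 0.08 0 0 10.2 0",
)

```text
t: 8.35
tcp_pos: [0.5221, 0.352, 0.2273]
orientation: [-179.7, -0.0, 92.0]
contact_force: [-0.8, 0.0, -2.0]
grip_width: 0.155
finger_force: 59.0
```

```bash
python3 - <<'E'
from plan import *
show(delta(p,r,[.5215,.3545,.0455],tool(92.1)))
for n in("side","top"):
    w=cloud(env.grab_frame(n)).reshape(-1,3)
    w=w[(abs(w[:,0]-.522)<.035)&(w[:,1]>.2)&(w[:,1]<.33)&(w[:,2]>.01)&(w[:,2]<.07)]
    print(n,len(w),np.polyfit(w[:,1]-.27,w[:,2],1) if len(w)>9 else 0)
f=env.grab_frame("top");w=cloud(f);u,v=int(428/1.5625),int(308/1.5625)
cv2.imwrite("pics/c.png",cv2.resize(f["pixels"][150:270,140:320,::-1],(720,480),interpolation=cv2.INTER_CUBIC))
E
```

```text
0.0025 -0.0004 0.0271 -0.28 -0.01 -0.11
side 388 [0.02229633 0.03165608]
top 715 [-0.00384884  0.03326825]
```

View pics/c.png

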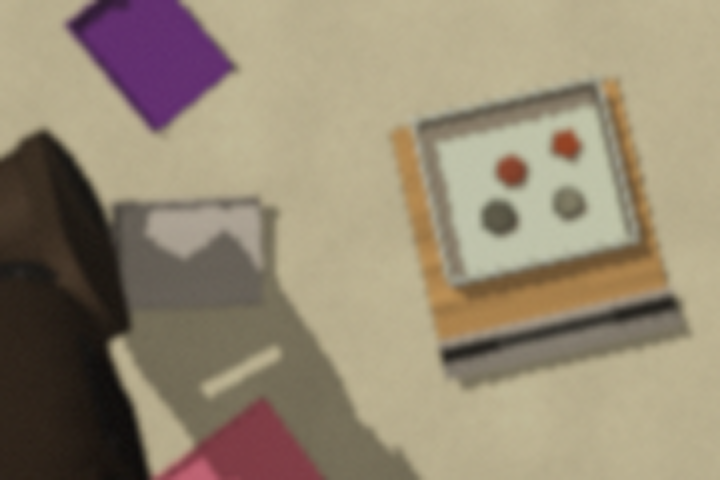

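All four stones are in the bin at (512,170), (567,145), (500,217) and (569,204), and the tray is level and empty. I'll lower and release it.

Emit:
move_arm(
  deltas="0.001 0 0.01 0 0 0 0; 0.001 0 0.018 0 0 0 0; 0.001 0 0.023 0 0 0 0; 0.001 0 0.026 0 0 0 0; 0.001 0 0.0275 0 0 0 0; 0.001 0 0.0275 0 0 0 0; 0.001 0 0.0275 0 0 0 0",
)

```text
t: 9.2
tcp_pos: [0.5216, 0.3547, 0.202]
orientation: [180.0, -0.0, 92.1]
contact_force: [-0.6, -0.7, -1.3]
grip_width: 0.157
finger_force: 59.1
```

Emit:
move_arm(
  deltas="0 0 0.001 0 0 0 0; 0 0 0.002 0 0 0 0; 0 0 0.002 0 0 0 0; 0 0 0.002 0 0 0 0",
)

```text
t: 9.6
tcp_pos: [0.5216, 0.3546, 0.2001]
orientation: [180.0, -0.0, 92.1]
contact_force: [-0.6, 0.7, 1.3]
grip_width: 0.159
finger_force: 59.6
```

Emit:
move_arm(
  deltas="0 0 0 0 0 0 0.06; 0 0 0 0 0 0 0.06; 0 0 0 0 0 0 0.06; 0 0 0 0 0 0 0.06; 0 0 0 0 0 0 0.06; 0 0 -0.03 0 0 0 0.06; 0 0 -0.07 0 0 0 0.06; 0 0 -0.11 0 0 0 0.06; 0 0 -0.15 0 0 0 0.06; 0 0 -0.19 0 0 0 0.06; 0 0 -0.19 0 0 0 0.06",
)

```text
t: 10.7
tcp_pos: [0.5217, 0.3547, 0.3955]
orientation: [179.5, -0.2, 92.1]
contact_force: [0.7, -0.0, 0.7]
grip_width: 0.703
finger_force: 0.0
```

```bash
python3 - <<'E'
from plan import *
for n in("side","top"):
    w=cloud(env.grab_frame(n)).reshape(-1,3)
    q=w[(abs(w[:,0]-.522)<.035)&(w[:,1]>.22)&(w[:,1]<.32)&(w[:,2]<.03)]
    print(n,np.polyfit(q[:,1]-.27,q[:,2],1))
for yaw in(-3.8,176.2): show(delta(p,r,[.487,-.310,.13],tool(yaw+90)))
E
```

```text
side [-0.0007835   0.00405591]
top [-0.0033543   0.00408812]
-0.6635 -0.06 0.1077 0.45 -0.25 5.91
-0.6635 -0.06 0.1077 0.38 0.68 -174.09
```

Emit:
move_arm(
  deltas="-0.6635 -0.06 0.06 0 0 6 0.06; -0.6635 -0.06 0.06 0 0 6 0.06; -0.6635 -0.06 0.06 0 0 6 0.06; -0.6635 -0.06 0.06 0 0 6 0.06; -0.6635 -0.06 0.06 0 0 6 0.06; -0.6635 -0.06 0.06 0 0 6 0.06; -0.6635 -0.06 0.06 0 0 6 0.06; -0.6635 -0.06 0.06 0 0 6 0.06; -0.6635 -0.06 0.06 0 0 6 0.06; -0.6635 -0.06 0.06 0 0 6 0.06; -0.6635 -0.06 0.06 0 0 6 0.06; -0.6635 -0.06 0.06 0 0 6 0.06",
)

```text
t: 12.0
tcp_pos: [0.4888, -0.2441, 0.3344]
orientation: [-179.9, -0.1, 86.1]
contact_force: [1.5, 0.8, 0.5]
grip_width: 0.707
finger_force: 0.0
```

Emit:
move_arm(
  deltas="-0.10 0 0 0 0 0 0.06; -0.10 0 0 0 0 0 0.06; -0.10 0 0 0 0 0 0.06; -0.10 0 0 0 0 0 0.06",
)

```text
t: 12.4
tcp_pos: [0.4821, -0.3427, 0.3342]
orientation: [-179.9, -0.1, 86.0]
contact_force: [0.3, 0.8, -0.2]
grip_width: 0.703
finger_force: 0.0
```

```bash
python3 - <<'E'
from plan import *
print(p,env.observe()["orientation"])
for z in(.13,.071): show(delta(p,r,[.487,-.310,z],tool(86.2)))
# slot geometry from the top view, shelf axes about the bin centre
import pickle
for n in("side","top"):
    f=env.grab_frame(n);w=cloud(f).reshape(-1,3);np.savez(n+"1.npz",**f)
    a=np.radians(12.3);c,s=np.cos(a),np.sin(a)
    l=(w[:,:2]-[.582,-.005])@np.array([[c,-s],[s,c]]);l=np.c_[l,w[:,2]]
    l=l[(l[:,0]>-.16)&(l[:,0]<-.06)&(abs(l[:,1])<.12)]
    for a0 in np.arange(-.156,-.08,.004):
        q=l[(l[:,0]>=a0)&(l[:,0]<a0+.004)&(abs(l[:,1])<.045)]
        if len(q):print(n,round(a0+.002,3),len(q),np.percentile(q[:,2],[10,50,90]).round(4))
    q=l[l[:,2]>.04];q=q[(q[:,0]<-.105)];print(rect(q))
    q=l[(l[:,2]<.03)&(l[:,0]>-.13)&(l[:,0]<-.118)];print("low y",np.percentile(q[:,1],[2,50,98]),len(q))
E
```

```text
[ 0.48209397 -0.34270384  0.33418924] [-1.79865279e+02 -1.18120494e-01  8.59722200e+01]
0.0329 0.0027 0.0496 -0.13 -0.12 -0.23
0.0327 0.0029 0.1086 -0.13 -0.12 -0.23
side -0.154 31 [-0.0004  0.0022  0.0045]
side -0.15 23 [-0.0003  0.0015  0.0039]
side -0.146 19 [0.0004 0.0025 0.0502]
side -0.142 20 [0.0001 0.0273 0.0543]
side -0.138 17 [0.0018 0.0148 0.0408]
side -0.134 5 [0.0421 0.0455 0.047 ]
side -0.122 5 [0.0192 0.0207 0.0429]
side -0.118 64 [0.0284 0.044  0.0556]
side -0.114 10 [0.0535 0.0562 0.0571]
side -0.09 1 [0.0136 0.0136 0.0136]
side -0.086 1 [0.0165 0.0165 0.0165]
(array([-128.6,    0.4]), array([ 34.1, 202.9]), 0.2, 251)
low y [-0.11939739 -0.0991716  -0.00317701] 60
top -0.154 32 [-0.0011  0.0016  0.0061]
top -0.15 30 [-0.0017  0.002   0.0059]
top -0.146 29 [-0.0004  0.0022  0.0075]
top -0.142 34 [0.0489 0.0529 0.0577]
top -0.138 33 [0.0495 0.0525 0.056 ]
top -0.134 32 [0.0429 0.0465 0.0503]
top -0.13 32 [0.0075 0.0215 0.0443]
top -0.126 32 [0.0193 0.0217 0.0244]
top -0.122 32 [0.0182 0.0214 0.0237]
top -0.118 35 [0.0083 0.0218 0.0557]
top -0.114 34 [0.0539 0.0565 0.0591]
top -0.11 26 [0.0124 0.0173 0.0527]
top -0.106 31 [0.0118 0.0153 0.0186]
top -0.102 32 [0.0131 0.0172 0.0205]
top -0.098 32 [0.0137 0.0161 0.0189]
top -0.094 32 [0.0124 0.0159 0.0208]
top -0.09 32 [0.0136 0.0171 0.019 ]
top -0.086 29 [0.0128 0.0164 0.0193]
top -0.082 32 [0.0118 0.0161 0.0199]
(array([-135.7,   -1.2]), array([ 48.5, 199.7]), 0.2, 480)
low y [-0.1157579   0.00057182  0.11692759] 140
```

Emit:
move_arm(
  deltas="0.0327 0.003 0.02 0 0 0 0.06; 0.0327 0.003 0.05 0 0 0 0.06; 0.0327 0.003 0.08 0 0 0 0.06; 0.0327 0.003 0.1075 0 0 0 0.06; 0.0327 0.003 0.1075 0 0 0 0.06; 0.0327 0.003 0.1075 0 0 0 0.06",
)

```text
t: 13.1
tcp_pos: [0.4883, -0.3087, 0.2289]
orientation: [-180.0, -0.0, 86.2]
contact_force: [-1.2, 0.1, 0.8]
grip_width: 0.704
finger_force: 0.0
```

```bash
python3 - <<'E'
from plan import *
print(p,env.observe()["orientation"]); show(delta(p,r,[.487,-.310,.072],tool(86.2)))
f=env.grab_frame("wrist");cv2.imwrite("pics/w2.png",f["pixels"][:,:,::-1])
E
```

```text
[ 0.48833491 -0.30865141  0.22885174] [-1.79963159e+02 -3.37210389e-02  8.61747078e+01]
-0.0014 -0.0012 0.0022 -0.04 -0.03 -0.03
```

View pics/w2.png

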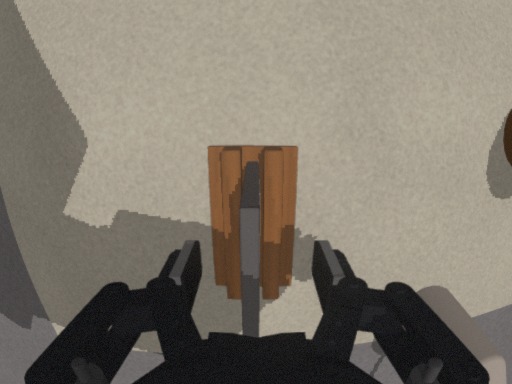

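The holder plate stands upright at column 250, between the fingers at 190 and 325. I'll apply the small correction and close on it.

Emit:
move_arm(
  deltas="-0.001 -0.001 0.002 0 0 0 0.06; -0.001 -0.001 0.002 0 0 0 0; -0.001 -0.001 0.002 0 0 0 0; -0.001 -0.001 0.002 0 0 0 0; -0.001 -0.001 0.002 0 0 0 0; -0.001 -0.001 0.002 0 0 0 0; -0.001 -0.001 0.002 0 0 0 0; -0.001 -0.001 0.002 0 0 0 0; -0.001 -0.001 0.002 0 0 0 0",
)

```text
t: 14.05
tcp_pos: [0.487, -0.3105, 0.2268]
orientation: [180.0, 0.0, 86.1]
contact_force: [-1.3, 0.3, 5.8]
grip_width: 0.086
finger_force: 59.2
```

Emit:
move_arm(
  deltas="0 0 -0.015 0 0 0 0; 0 0 -0.04 0 0 0 0; 0 0 -0.08 0 0 0 0; 0 0 -0.12 0 0 0 0; 0 0 -0.12 0 0 0 0; 0 0 -0.12 0 0 0 0",
)

```text
t: 14.65
tcp_pos: [0.4867, -0.3103, 0.3468]
orientation: [180.0, 0.0, 86.1]
contact_force: [-0.4, 0.4, -1.6]
grip_width: 0.084
finger_force: 58.5
```

```bash
python3 - <<'E'
from plan import *
print(p,env.observe()["orientation"],env.observe()["grip_width"])
# where the holder sits in the hand: tool coords about the grasp point
for n in("side","top"):
    w=cloud(env.grab_frame(n)).reshape(-1,3);g0=p+r.apply([0,0,.1547])
    t=r.inv().apply(w-g0); q=t[(abs(t[:,0])<.055)&(abs(t[:,1])<.012)&(t[:,2]>.02)&(t[:,2]<.09)]
    print(n,len(q),np.percentile(q,[2,50,98],axis=0).round(4).tolist() if len(q) else 0)
show(delta(p,r,[.4604,-.0315,.072+.115],tool(102.4)))
show(delta(p,r,[.4604,-.0315,.13],tool(102.4)))
E
```

```text
[ 0.48667741 -0.31028101  0.3467671 ] [1.79952739e+02 2.75119653e-02 8.60965849e+01] 0.08373744305299365
side 100 [[-0.0408, -0.0037, 0.0209], [-0.0368, -0.0021, 0.0441], [0.027, 0.0043, 0.0646]]
top 11 [[0.0355, -0.0016, 0.0272], [0.04, 0.0012, 0.0426], [0.0406, 0.0055, 0.0585]]
0.2763 -0.0452 0.0049 0.04 0.03 -16.3
0.2764 -0.0452 0.0619 0.04 0.03 -16.3
```

Emit:
move_arm(
  deltas="0.03 -0.005 0.005 0 0 -2 0; 0.07 -0.011 0.005 0 0 -4 0; 0.11 -0.018 0.005 0 0 -7 0; 0.15 -0.025 0.005 0 0 -10 0; 0.19 -0.031 0.005 0 0 -12 0; 0.23 -0.038 0.005 0 0 -14 0; 0.26 -0.043 0.005 0 0 -16 0; 0.276 -0.045 0.005 0 0 -16.3 0; 0.276 -0.045 0.005 0 0 -16.3 0; 0.276 -0.045 0.005 0 0 -16.3 0",
)

```text
t: 15.75
tcp_pos: [0.4609, -0.0321, 0.3407]
orientation: [-179.9, -0.0, 102.4]
contact_force: [0.8, -0.1, -0.9]
grip_width: 0.084
finger_force: 58.4
```

```bash
python3 - <<'E'
from plan import *
print(p,env.observe()["orientation"],env.observe()["joints"].round(0))
show(delta(p,r,[.4604,-.0315,.130],tool(102.4)))
a=np.radians(12.4);A=np.array([[np.cos(a),-np.sin(a)],[np.sin(a),np.cos(a)]])
for n in("side","top"):
    f=env.grab_frame(n);w=cloud(f).reshape(-1,3);g0=p+r.apply([0,0,.1547])
    t=r.inv().apply(w-g0); q=t[(abs(t[:,0])<.055)&(abs(t[:,1])<.012)&(t[:,2]>.022)&(t[:,2]<.062)]
    if len(q):print(n,len(q),np.percentile(q,[2,50,98],axis=0).round(4).tolist(), np.polyfit(q[:,2],q[:,1],1).round(3))
    cv2.imwrite(f"pics/d_{n}.png",cv2.resize(f["pixels"][150:270,190:340] if n=="top" else f["pixels"][140:280,150:320],(700,580),interpolation=cv2.INTER_CUBIC)[:,:,::-1])
f=env.grab_frame("wrist");cv2.imwrite("pics/w3.png",f["pixels"][:,:,::-1])
E
```

```text
[ 0.46086675 -0.03207856  0.34071897] [-1.79920189e+02 -3.54338363e-02  1.02435215e+02] [-12.  20. 116.  -0.  44. -25.]
0.0006 -0.0003 0.056 -0.08 -0.04 0.04
side 149 [[-0.0409, -0.0041, 0.0226], [-0.0181, -0.0027, 0.0431], [0.0408, 0.0047, 0.0613]] [-0.002 -0.002]
```

View pics/d_side.png

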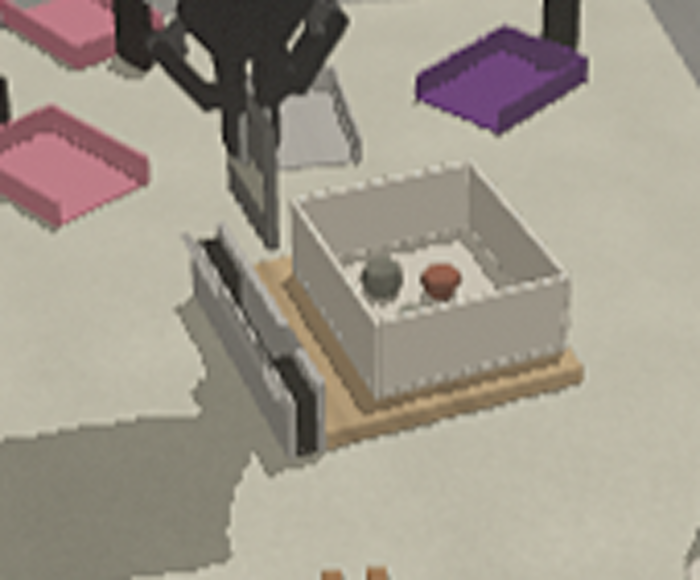

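The side view shows the holder hanging above the rail. The dark slot band is interrupted mid-rail at about (255,320), so I'll profile the rail along its length.

```bash
python3 - <<'E'
from h import *
a=np.radians(12.4);c,s=np.cos(a),np.sin(a)
for n in("top0","top1"):
    f=dict(np.load(n+".npz"));w=cloud(f).reshape(-1,3)
    px=f["pixels"].reshape(-1,3)
    l=np.c_[(w[:,:2]-[.582,-.005])@np.array([[c,-s],[s,c]]),w[:,2]]
    for y in np.arange(-.105,.105,.01):
        m=(abs(l[:,1]-y-.005)<.005)&(abs(l[:,0]+.125)<.0045)
        lip=(abs(l[:,1]-y-.005)<.005)&(abs(l[:,0]+.138)<.004);ed=(abs(l[:,1]-y-.005)<.005)&(abs(l[:,0]+.114)<.0025)
        print(round(y+.005,3),m.sum(),(np.median(l[m,2])*1e3).round(1),px[m].mean(0).round(),*[(np.median(l[k,2])*1e3).round(1) for k in(lip,ed)])
E
```

```text
-0.1 6 44.6 [58. 54. 46.] 51.2 56.2
-0.09 8 46.5 [44. 41. 36.] 52.2 53.5
-0.08 9 44.3 [44. 41. 35.] 53.8 56.1
-0.07 7 44.0 [48. 45. 39.] 51.2 56.2
-0.06 8 44.5 [43. 40. 35.] 53.4 58.0
-0.05 10 33.9 [50. 47. 41.] 50.5 57.9
-0.04 8 22.1 [61. 57. 51.] 50.8 57.2
-0.03 7 21.5 [61. 58. 51.] 52.4 54.0
-0.02 8 22.3 [60. 57. 50.] 52.6 56.8
-0.01 8 21.7 [63. 60. 54.] 51.8 54.6
-0.0 8 18.5 [64. 60. 54.] 53.8 55.5
0.01 7 22.6 [58. 55. 49.] 51.0 58.4
0.02 9 21.3 [65. 61. 54.] 51.0 56.2
0.03 8 22.1 [63. 59. 53.] 51.4 57.3
0.04 8 23.2 [63. 60. 53.] 51.3 55.6
0.05 9 42.7 [58. 55. 49.] 54.2 55.4
0.06 9 45.3 [47. 44. 38.] 51.8 57.6
0.07 8 47.0 [46. 43. 37.] 52.3 58.2
0.08 8 45.9 [47. 44. 38.] 51.6 57.7
0.09 9 45.6 [51. 48. 41.] 53.0 55.6
0.1 5 7.6 [122. 115.  93.] 46.2 5.7
-0.1 5 46.1 [74. 69. 58.] 50.0 53.2
-0.09 9 45.2 [52. 49. 43.] 50.8 55.4
-0.08 8 44.5 [54. 51. 44.] 52.8 58.7
-0.07 8 45.7 [55. 52. 46.] 51.2 56.6
-0.06 8 46.5 [51. 48. 42.] 49.7 55.5
-0.05 10 32.5 [59. 55. 49.] 52.0 54.1
-0.04 8 22.0 [73. 69. 62.] 51.8 56.5
-0.03 8 24.0 [75. 71. 63.] 52.9 55.8
-0.02 7 21.4 [73. 69. 62.] 50.5 58.9
-0.01 9 22.0 [74. 70. 62.] 52.0 56.0
-0.0 8 22.5 [77. 72. 65.] 52.8 56.0
0.01 7 20.1 [70. 66. 59.] 54.4 57.1
0.02 9 21.4 [78. 74. 66.] 51.4 55.6
0.03 8 21.5 [75. 71. 64.] 52.4 55.4
0.04 8 20.9 [76. 72. 64.] 48.7 57.9
0.05 9 46.3 [70. 66. 59.] 52.1 55.2
0.06 9 46.6 [56. 52. 46.] 49.4 57.9
0.07 8 42.8 [55. 52. 45.] 50.4 56.5
0.08 8 44.3 [57. 53. 46.] 53.2 55.7
0.09 9 46.7 [62. 58. 50.] 50.4 55.8
0.1 5 3.1 [145. 137. 111.] 48.7 4.1
```

View pics/w3.png

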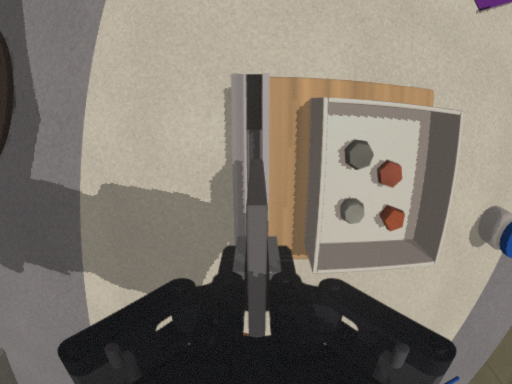

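The wrist view shows the plate at column 256, over the slot at columns 247–263. The slot floor measures about 22 mm with end stops at ±50 mm, as expected. I'll descend.

Emit:
move_arm(
  deltas="0 0 0.02 0 0 0 0; 0 0 0.04 0 0 0 0; 0 0 0.056 0 0 0 0; 0 0 0.062 0 0 0 0; 0 0 0.067 0 0 0 0; 0 0 0.072 0 0 0 0; 0 0 0.077 0 0 0 0; 0 0 0.082 0 0 0 0; 0 0 0.082 0 0 0 0; 0 0 0.082 0 0 0 0",
)

```text
t: 16.9
tcp_pos: [0.4608, -0.032, 0.2596]
orientation: [180.0, -0.0, 102.4]
contact_force: [-0.2, 1.1, -1.2]
grip_width: 0.085
finger_force: 58.5
```

Emit:
move_arm(
  deltas="0 0 0.004 0 0 0 0; 0 0 0.008 0 0 0 0; 0 0 0.012 0 0 0 0; 0 0 0.016 0 0 0 0; 0 0 0.016 0 0 0 0; 0 0 0.016 0 0 0 0",
)

```text
t: 17.5
tcp_pos: [0.4608, -0.032, 0.2434]
orientation: [-180.0, -0.0, 102.4]
contact_force: [-0.1, -0.1, -0.6]
grip_width: 0.086
finger_force: 58.5
```

Emit:
move_arm(
  deltas="0 0 0.002 0 0 0 0; 0 0 0.004 0 0 0 0; 0 0 0.005 0 0 0 0; 0 0 0.005 0 0 0 0; 0 0 0.005 0 0 0 0",
)

```text
t: 18.0
tcp_pos: [0.4609, -0.032, 0.2387]
orientation: [180.0, 0.0, 102.4]
contact_force: [0.3, -0.6, 5.4]
grip_width: 0.089
finger_force: 59.2
```

Emit:
move_arm(
  deltas="0 0 0.001 0 0 0 0; 0 0 0.003 0 0 0 0; 0 0 0.0045 0 0 0 0; 0 0 0.0045 0 0 0 0; 0 0 0.0045 0 0 0 0",
)

```text
t: 18.5
tcp_pos: [0.4609, -0.032, 0.2343]
orientation: [180.0, 0.0, 102.4]
contact_force: [-0.2, -0.3, 7.9]
grip_width: 0.085
finger_force: 59.8
```

Emit:
move_arm(
  deltas="0 0 0.0005 0 0 0 0; 0 0 0.001 0 0 0 0; 0 0 0.001 0 0 0 0; 0 0 0.001 0 0 0 0",
)

```text
t: 18.9
tcp_pos: [0.4608, -0.032, 0.2337]
orientation: [179.9, 0.0, 102.4]
contact_force: [-1.2, 0.8, 14.9]
grip_width: 0.086
finger_force: 60.9
```

Emit:
move_arm(
  deltas="0 0 0.0005 0 0 0 0; 0 0 0.001 0 0 0 0; 0 0 0.001 0 0 0 0; 0 0 0.001 0 0 0 0; 0 0 0.001 0 0 0 0",
)

```text
t: 19.4
tcp_pos: [0.4608, -0.032, 0.2335]
orientation: [179.9, 0.0, 102.4]
contact_force: [-3.5, -0.0, 30.5]
grip_width: 0.085
finger_force: 63.4
```

```bash
python3 - <<'E'
from plan import *
o=env.observe();print(p,o["contact_force"])
w=cloud(env.grab_frame("side")).reshape(-1,3);g0=p+r.apply([0,0,.1547])
t=r.inv().apply(w-g0);q=t[(abs(abs(t[:,0])-.03)<.012)&(abs(t[:,1])<.006)&(t[:,2]<.0)&(t[:,2]>-.04)]
print(len(q),"holder top z",(g0[2]-np.percentile(q[:,2],[2,10,50])) if len(q) else 0)
E
```

```text
[ 0.46083744 -0.03199062  0.23354721] [-3.49459571 -0.04762382 30.54824094]
46 holder top z [0.10168281 0.10102473 0.09477013]
```

```bash
python3 -c "
from cell import env
print(env.observe()['contact_force']); print(env.job_done())"
```

```text
[-4.09372734  0.70451256 30.60408921]
the job is handed in; nothing more can be done
None
```

I handed in the job at about 19 s: all four stones are in the bin, the tray is back flat on the bench, and the arm is still holding the label holder pressed fully down in the slot with about 30 N.

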